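True up a synthesiser case corner with a square

ROBOT

A 6-joint arm with a two-finger parallel gripper is mounted at the origin on the work surface. World frame = base frame: x ahead of the robot, y to its left, z up, the work surface at z = 0. Lengths are in m, angles in rad, forces in N, time in s.
With the tool pointing down it reaches from about 0.425 to 0.95 m from the base axis. Payload 3.5 kg.
Tool frame: the origin (TCP) lies on the centre line of the jaws, within the pads' length; the fingertips stand 14 mm ahead of it and the grasp point (between the pads) lies 5 mm behind it (ctrl.tip_reach is the distance from the TCP to the fingertips, in m); z points along the fingers, y is the line along which they close (so a half turn about z gives the same grasp; the last joint's range is limited). The gripper opens to 85 mm and grips with 20 to 120 N. Pads are 22 mm wide; open, the fingers measure 114 mm over their backs; the gripper's body (76 mm by 85 mm) begins 54 mm behind the grasp point. The pads swing forward as they close: fully open they stand 13 mm farther back than shut.
Start: joints at [-1.472, 0.286, 1.577, -0, 1.279, -0.15], TCP at [0.166, -0.654, 0.245] pointing down, gripper open.
Joint ranges: [-2.77, 2.77], [-0.9, 2.22], [0.21, 2.48], [-1.53, 4.67], [0.24, 2.81], [-2.84, 2.84]. Speed limits (rad/s): [2.79, 2.79, 3.14, 3.14, 3.14, 3.14].

INTERFACE

Orientations are given as a unit quaternion [x, y, z, w].
In Python, from plant import get_state, imaging, workorder, ctrl gives the robot as it stands. The module is installed in compiled form; this text tells all that it offers.
- The arm moves only by the shell command python3 -m jog 'ROWS' [FORCE]. ROWS is JSON, a list of rows, each a list of 7 numbers: the closure, from 0 (fully open) to 1 (shut), then the shift along the tool's x, y, z in mm, then the turn, a rotation vector about the tool's x, y, z in rad. In form: [[gripper, tx, ty, tz, ax, ay, az], ...]. A call has 1 to 12 rows; each row is the pose to reach, as a shift and turn from the pose commanded when the call began, along the tool's axes at that moment; what a row does not reach only later rows make up. A row lasts 1/10 s, in which the tool goes at most 50 mm and 8.59 degrees, less where a joint would pass 70% of its speed; a pose out of reach is approached as far as the arm can. A call with a gripper value outside its range is refused whole. The fingers move at their own pace and stop on an object; FORCE is the grip in N (left out, the last holds). Time passes only in rows, so rows that repeat a pose let the fingers close. It gives the time, the measured TCP pose, the force, the opening and the grip force at its end, in the units of the state.
- get_state(): the state, without advancing time (a new reading comes with each control period).
- imaging.read_camera(name): name is "side" or "top" or "wrist"; returns a dict with "image" (400x640x3 uint8, blue, green, red), "fx", "fy", "cx", "cy" (pixels), "R" (3x3) and "t" (3): a world point X has camera coordinates R X + t; the wrist camera has in their place "tool_from_camera" (4x4, takes a point from camera to tool coordinates, whose origin is the TCP and whose axes are the flange's). Camera axes: x right, y down, z forward; pixel columns grow to the right and rows downward; lengths in m; the calibration is good to about 2 mm. A picture is of the moment at which its call begins: read the wrist's pose just before it. There is no depth.
- workorder.sign_off(): hands the job in; it is judged then, once.
The state is a dict: "time": time; "qpos": joint angles; "dq": joint speeds; "joint_efforts": joint torques, N m; "eef_pos": TCP position; "tcp_rot": TCP orientation; "contact_force": force on the tool from outside, world axes, zero at the start; "wrist_torque": the same for the moment, N m; "opening": opening from 0.0 (shut) to 1.0 (fully open); "finger_force": force on a finger pad.
Only numpy, scipy, OpenCV 4.12 (cv2) and the standard library are available. Lean on these libraries where they do the work, as an engineer would, in place of code of your own. Each camera call takes 0.05 s, during which the arm holds its last target. There are 200 camera calls.

TASK

The wooden end cheek of the open synthesiser case leans inward at its corner. Lower the blue square flat into the case and press it into the corner so that its two fences sit flush, without gaps, against the dark metal rail and the cheek at the same time, which brings the cheek square to the rail; hold it pressed there for a second. Then lay the square flat and balanced on the narrow cork-topped rest and let go, leaving the cheek true and the can, jar, pedal and screwdriver undisturbed.

Things in the scene. Friction and masses are not known exactly. Their poses are not given: they have to be found in the camera images.
- case: Open aluminium case, fixed to the bench. Origin: the inside corner where the rail's inner face meets the inner face of the cheek when true, on the bench (underside of the 4 mm floor plate). The floor plate spans x -240 to +30 and y -240 to +30 mm; its top is at z 4 mm. Its +x points out through the rail, its +y out through the cheek (when true).
- rail: Dark steel rail, a fixed part of the case with the same origin and axes as the case. Its flat inner face is the plane x = 0, looking to -x, from y +18 to -238 mm, z 4 to 49 mm; 14 mm thick.
- cheek (a joint): Angle (rad) of the wooden end cheek, which swivels stiffly on one upright screw at case x -80, y 0 mm. 0 = square to the rail; positive = free end leans into the case (to -y) and the end at the rail gapes outward. Starts at 0.07 to 0.14; stays where left; turning takes 0.2 N m. When true its inner face is the case's plane y = 0, x -1 to -205 mm, z 5 to 60 mm; 18 mm thick.
- cheek_end (a point): Free end of the cheek: top of its inner face, 125 mm from the swivel screw, 60 mm above the bench.
- transformer: Transformer, 50 x 50 x 50 mm, dark steel and copper, fixed on the case floor diagonally inward of the corner. Origin: centre of its underside.
- square: Loose blue square, 0.3 to 0.55 kg. Base plate 96 x 96 x 12 mm, with two straight fences 12 mm thick, 42 mm tall, at right angles. Origin: underside of the plate, at its centre below the orange grip; it balances within 5 mm of there. Outer face of one fence: plane x = +60 mm (y +46 to -100), goes on the rail; of the other: plane y = +60 mm (x +46 to -100), goes on the cheek.
- square_grip (a point): Centre of the square's orange grip, half-way up, 36 mm above its underside. The grip is an upright fin 60 mm long along the square's x, 18 mm thick along y, 12 to 60 mm above the underside; take it from above across its thickness (39 mm free each side). Axes as the square's. With the square home, it lies at case x -60, y -60, z 40 mm, axes parallel to the case's.
- rest_top (a point): Centre of the top of the narrow rest: a fixed wooden block with a cork top, 120 mm long (its x), 44 mm wide (its y), top 52 mm above the bench.
- can: Red spray can, loose, 52 mm diameter, 150 mm tall. Origin: centre of its underside. Leave alone.
- jar: Jar of screws, loose, 60 mm diameter, 75 mm tall. Origin: centre of its underside. Leave alone.
- driver: Red-handled screwdriver, loose, 190 mm long along its x. Leave alone.
- pedal: Yellow effects pedal, loose, 110 (x) x 65 x 40 mm, two knobs and a footswitch on top. Origin: centre of its underside. Leave alone.
There are look-alikes about, which are no part of the job. Several things have the shape of the square; the one meant has the colours described above.

How it is judged:
On the way:
1. the square is pressed on rail and cheek at once (over 0.5 N each), flush within 0.02 rad, and the cheek is true within 0.02 rad, for half a second (contact force between square and rail above 0.5 N and contact force between square and cheek above 0.5 N and angle between the x axis of square and the x axis of case, either way round below 0.02 rad and value of joint cheek between -0.02 and 0.02 rad), for 0.5 s.
At the end, for the whole second after the job is handed in: The square lies flat (within 0.06 rad) and still on top of the rest, its origin within 60 mm of the rest's centre and its underside 49 to 56 mm above the bench, and the cheek is still true to the rail within 0.02 rad (horizontal distance between square and rest_top below 0.06 m and height (world z) of square between 0.049 and 0.056 m and angle between square's own z axis and vertical below 0.06 rad and linear speed of square below 0.01 m/s and value of joint cheek between -0.02 and 0.02 rad); the robot touches nothing.
It fails at once if the can is moved by more than 15 mm (distance of can from where it was at the start of the episode above 0.015 m).
It fails at once if the jar is moved by more than 15 mm (distance of jar from where it was at the start of the episode above 0.015 m).
It fails at once if the screwdriver is moved by more than 15 mm (distance of driver from where it was at the start of the episode above 0.015 m).
It fails at once if the pedal is moved by more than 15 mm (distance of pedal from where it was at the start of the episode above 0.015 m).
It also fails if it takes over 56 s, if anything falls off the work surface, if the arm or the gripper's body presses on something with over 40 N, if the wrist force passes 120 N, or if a joint passes its speed limit or range.

## Working session

There is one attempt and no reset: what is moved stays moved. The work goes in short steps, Python scripts to look and compute and a shell command to move; the robot and the scene stay as the last step left them, time stands still between calls to the robot, and variables do not carry over. Pictures are saved under pics/ and viewed, at most 10 in all, crops included, and the job is handed in when it is done.

```bash
mkdir -p pics
cat > h.py <<'E'
import numpy as np, cv2
from plant import get_state, imaging, workorder, ctrl
from scipy.spatial.transform import Rotation as Rn
def snap(n,f):
    s=get_state(); c=imaging.read_camera(n); cv2.imwrite('pics/%s.png'%f,c['image'])
    if n=='wrist':
        T=c['tool_from_camera']; Rt=Rn.from_quat(s['tcp_rot']).as_matrix()
        R=(Rt@T[:3,:3]).T; o=Rt@T[:3,3]+s['eef_pos']; t=-R@o
    else: R=np.array(c['R']);t=np.array(c['t'])
    K=np.array([[c['fx'],0,c['cx']],[0,c['fy'],c['cy']],[0,0,1]])
    np.savez('pics/%s.npz'%f,K=K,R=R,t=t)
def load(f): d=np.load('pics/%s.npz'%f); return d['K'],d['R'],d['t']
def at(f,px,z):
    K,R,t=load(f); o=-R.T@t
    p=np.atleast_2d(px).astype(float); d=(np.c_[p,np.ones(len(p))]@np.linalg.inv(K).T)@R
    z=np.broadcast_to(z,len(p)); return o+d*((z-o[2])/d[:,2])[:,None]
def proj(f,X):
    K,R,t=load(f); c=(np.atleast_2d(X)@R.T+t)@K.T; return c[:,:2]/c[:,2:]
E
python3 - <<'E'
from h import *
np.set_printoptions(precision=4,suppress=True)
for n in('top','side'): snap(n,n+'0'); K,R,t=load(n+'0'); print(n,-R.T@t,K[0,0])
s=get_state(); print(s['time'],s['eef_pos'],s['tcp_rot'],Rn.from_quat(s['tcp_rot']).as_matrix())
E
```

```text
top [0.3314 0.022  1.2738] 433.55767841943026
side [-0.3786  1.2441  0.923 ] 481.5349086421842
0.1 [ 0.1662 -0.6536  0.2441] [ 0.9923  0.1241  0.     -0.0011] [[ 0.9692  0.2462 -0.0002]
 [ 0.2462 -0.9692  0.0021]
 [ 0.0003 -0.0021 -1.    ]]
```

View pics/top0.png

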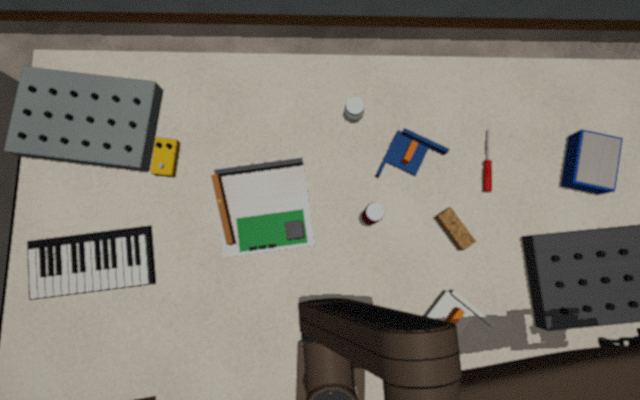

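View pics/side0.png

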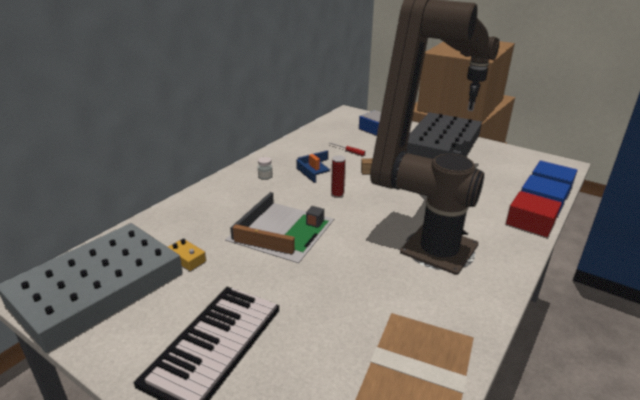

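The top view (image up = +x, right = -y) shows:
- case: corner near (217,172), rail along its top, cheek on its left, transformer at (294,230)
- square at (410,152)
- rest at (455,228)
- can at (373,212) and jar at (354,108)
- driver at (487,165) and pedal at (165,157)

I'll enlarge it to measure.

Run:
```python
from h import *
im=cv2.imread('pics/top0.png')
a=cv2.resize(im[145:265,200:330],None,fx=3,fy=3,interpolation=cv2.INTER_CUBIC)
b=cv2.resize(im[120:255,360:490],None,fx=3,fy=3,interpolation=cv2.INTER_CUBIC)
o=np.zeros((410,790,3),np.uint8); o[:360,:390]=a; o[:405,400:790]=b
cv2.imwrite('pics/c0.png',o)
```

```text
(no output)
```

View pics/c0.png

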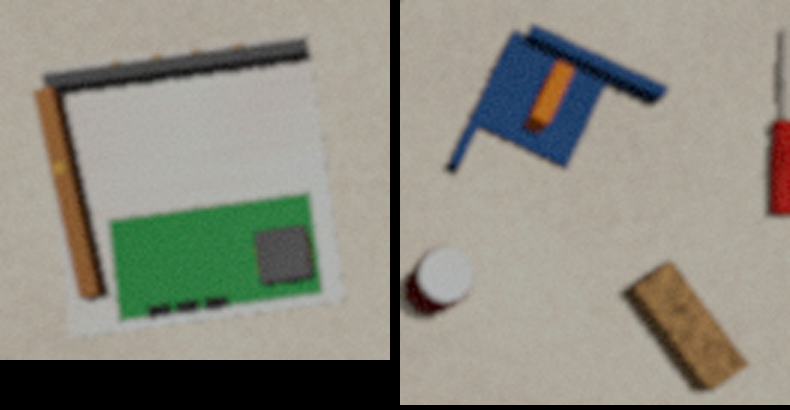

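```bash
cat >> h.py <<'E'
from scipy.optimize import least_squares
def fit(f,obj,px,g):
    "planar pose (x,y,yaw) of points obj (mm) seen at px"
    obj=np.array(obj)/1000.;px=np.array(px,float)
    def W(p): c,s=np.cos(p[2]),np.sin(p[2]); return np.c_[p[0]+c*obj[:,0]-s*obj[:,1],p[1]+s*obj[:,0]+c*obj[:,1],obj[:,2]]
    r=least_squares(lambda p:(proj(f,W(p))-px).ravel(),g,x_scale=[.1,.1,.5])
    print(f,'pose',r.x.round(4),'res px',r.fun.reshape(-1,2).round(1).tolist()); return r.x
E
python3 - <<'E'
from h import *
A=lambda p:(np.array(p)+.5)/3-.5+[200,145]
B=lambda p:(np.array(p)-[400,0]+.5)/3-.5+[360,120]
fit('top0',[[14,18,49],[14,-238,49],[0,-238,49],[30,-240,4],[-240,-240,4],[-240,30,4]],A([[45,76],[305,40],[307,55],[312,45],[342,297],[70,333]])[[0,1,2,4,5]] if 0 else A([[45,76],[305,40],[307,55],[312,45],[342,297],[70,333]]),[.5,.3,.1])
fit('top0',[[60,46,42],[60,-100,42],[-30,0,60],[30,0,60],[-48,-48,12],[-100,54,42]],B([[531,28],[664,88],[538,124],[566,62],[566,166],[450,168]]),[.5,-.2,-.4])
r=fit('top0',[[60,22,52],[60,-22,52],[-60,-22,52],[-60,22,52]],B([[668,262],[746,364],[708,388],[630,292]])[[0,3,2,1]] if 0 else B([[630,292],[668,262],[746,364],[708,388]]),[.3,-.4,.9])
# cheek
print(at('top0',A([[38,90],[54,87],[104,296],[82,298]]),.06))
print('can',at('top0',B([[443,276]]),.15),'jar',at('top0',[[354,102]],.075))
E
```

```text
top0 pose [0.5629 0.3273 0.1463] res px [[-0.5, -0.9], [0.9, 0.0], [0.8, -0.2], [-0.6, -3.5], [0.4, 2.4], [-1.0, 2.0]]
top0 pose [ 0.6353 -0.2139 -0.4281] res px [[-0.6, -1.3], [1.0, -0.2], [-0.2, -0.7], [-0.9, 1.5], [-0.2, 1.2], [0.8, -0.5]]
top0 pose [ 0.4173 -0.3426  0.6568] res px [[-0.2, -1.1], [-0.6, -0.3], [0.2, -0.0], [0.6, 1.4]]
[[0.5555595  0.34846512 0.06      ]
 [0.55875649 0.33335593 0.06      ]
 [0.36200415 0.27632048 0.06      ]
 [0.35970897 0.29676604 0.06      ]]
can [[ 0.44951355 -0.10273204  0.15      ]] jar [[ 0.77250537 -0.05189235  0.075     ]]
```

```bash
cat >> h.py <<'E'
def go(x,y,z,yaw,axis0=None):
    "shift (mm) and turn in tool axes from now to a straight-down pose with tool x at yaw"
    s=get_state(); R=Rn.from_quat(s['tcp_rot']); c,n=np.cos(yaw),np.sin(yaw)
    T=Rn.from_matrix(np.array([[c,n,0],[n,-c,0],[0,0,-1]]))
    d=R.inv().apply(np.array([x,y,z])-s['eef_pos'])*1000
    print('t',round(s['time'],2),'at',np.round(s['eef_pos'],4),'F',np.round(s['contact_force'],1),'M',np.round(s['wrist_torque'],2),'open',round(s['opening'],3),'ff',np.round(s['finger_force'],1))
    print('  move',d.round(1),'turn',(R.inv()*T).as_rotvec().round(4))
E
python3 -c "
from h import *
go(.60,-.20,.26,-.428)
print(imaging.read_camera('wrist')['tool_from_camera'].round(3))"
```

```text
t 0.1 at [ 0.1662 -0.6536  0.2441] F [-0.1 -0.1  0.1] M [ 0.03  0.03 -0.06] open 1.001 ff 0.0
  move [ 532.2 -332.9  -15.1] turn [-2.100e-03  4.000e-04  6.768e-01]
[[-0.    -0.958 -0.285  0.073]
 [ 1.     0.    -0.001 -0.001]
 [ 0.001 -0.285  0.958 -0.129]
 [ 0.     0.     0.     1.   ]]
```

```bash
python3 -m jog '[[0,45,-28,-1,0,0,0.06],[0,90,-56,-3,0,0,0.12],[0,135,-84,-4,0,0,0.18],[0,180,-112,-5,0,0,0.24],[0,225,-140,-6,0,0,0.3],[0,270,-168,-8,0,0,0.36],[0,315,-196,-9,0,0,0.42],[0,360,-224,-10,0,0,0.48],[0,405,-252,-12,0,0,0.54],[0,450,-280,-13,0,0,0.6],[0,495,-308,-14,0,0,0.66],[0,532,-333,-15,0,0,0.677]]'
python3 -c "
from h import *
go(.60,-.20,.26,-.428)"
```

```text
time: 1.35
eef_pos: [0.5821, -0.2191, 0.2595]
tcp_rot: [0.977, -0.213, -0.0, 0.0]
contact_force: [0.3, -1.2, -0.1]
opening: 0.999
finger_force: 0.0
t 1.35 at [ 0.5821 -0.2191  0.2595] F [ 0.3 -1.2 -0.1] M [-0.02  0.01 -0.03] open 0.999 ff 0.0
  move [  8.3 -24.8  -0.5] turn [ 0.0001  0.0002 -0.0015]
```

```bash
python3 -c "
from h import *
for i in range(5): snap('wrist','w1')
go(.60,-.20,.26,-.428)"
```

```text
t 1.6 at [ 0.5808 -0.2208  0.2592] F [ 0.4 -0.9  0.4] M [0.01 0.09 0.02] open 0.997 ff 0.0
  move [  8.9 -26.9  -0.8] turn [0.0005 0.0011 0.0007]
```

View pics/w1.png

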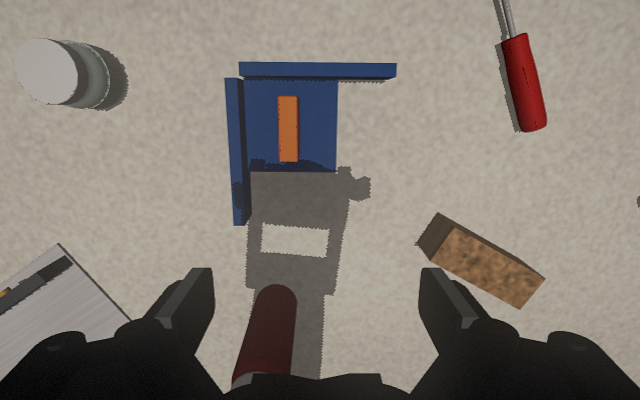

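The wrist view shows the blue square square-on, with its grip top from (278,96) to (298,161) and fence corners at (239,62), (396,64) and (225,79). The rest's cork top has corners (455,228), (545,278), (521,308) and (432,259).

Run:
```python
from h import *
p=fit('w1',[[60,46,42],[60,-100,42],[30,9,60],[30,-9,60],[-30,9,60],[-30,-9,60],[46,60,42],[-48,-48,12]],[[239,62],[396,64],[278,96],[298,96],[278,161],[299,162],[225,79],[336,171]],[.635,-.21,-.43])
r=fit('w1',[[60,22,52],[60,-22,52],[-60,-22,52],[-60,22,52]],[[432,259],[455,228],[545,278],[521,308]],[.41,-.34,.65])
print('can',at('w1',[[370,0]],.0) if 0 else proj('w1',[.4495,-.1027,.15]))
go(p[0],p[1],.12,p[2])
```

```text
w1 pose [ 0.6379 -0.2159 -0.4328] res px [[-0.4, -0.3], [1.3, -1.1], [-0.4, -0.2], [-0.3, -0.0], [1.1, 1.6], [-0.8, 0.7], [-0.6, -1.2], [0.2, 1.3]]
w1 pose [ 0.4197 -0.3467  0.6342] res px [[-1.5, 1.4], [0.1, -2.0], [1.8, -0.2], [-0.4, 1.2]]
can [[256.10962837 399.68760643]]
t 1.6 at [ 0.5808 -0.2208  0.2592] F [ 0.4 -0.9  0.4] M [0.01 0.09 0.02] open 0.997 ff 0.0
  move [ 50.1 -28.2 139.1] turn [0.0005 0.0011 0.0054]
```

```bash
python3 -m jog '[[0.5,12,-7,30,0,0,0.005],[0.5,25,-14,65,0,0,0.005],[0.5,38,-21,100,0,0,0.005],[0.5,50,-28,125,0,0,0.005],[0.5,50,-28,134,0,0,0.005],[0.5,50,-28,139,0,0,0.005],[0.5,50,-28,139,0,0,0.005]]' 40
python3 -c "
from h import *
go(.6379,-.2159,.037,-.4328)
snap('wrist','w2')"
```

```text
time: 2.3
eef_pos: [0.6374, -0.2172, 0.1211]
tcp_rot: [0.976, -0.216, -0.0, 0.0]
contact_force: [-0.3, -0.7, -0.2]
opening: 0.502
finger_force: 0.0
t 2.3 at [ 0.6374 -0.2172  0.1211] F [-0.3 -0.7 -0.2] M [ 0.03 -0.02  0.01] open 0.502 ff 0.0
  move [-0.1 -1.4 84.1] turn [ 0.0002  0.0001 -0.0018]
```

View pics/w2.png

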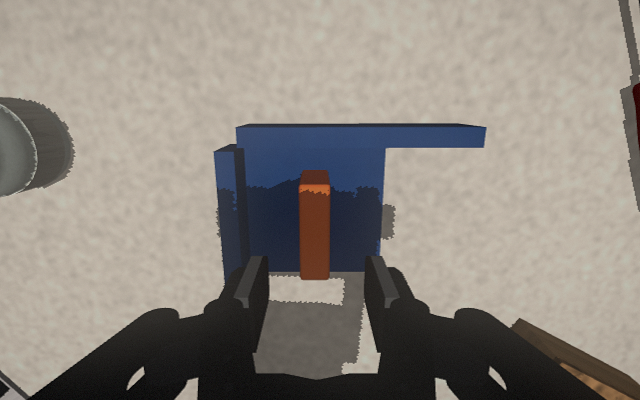

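Fingers straddle the grip, which is centred at column 315 between pads at 266 and 368, and they clear the fence. Descending, then gripping.

```bash
python3 -m jog '[[0.5,0,-1,25,0,0,0],[0.5,0,-1,50,0,0,0],[0.5,0,-1,75,0,0,0],[0.5,0,-1,84,0,0,0],[0.5,0,-1,84,0,0,0],[1,0,-1,84,0,0,0],[1,0,-1,84,0,0,0],[1,0,-1,84,0,0,0],[1,0,-1,84,0,0,0],[1,0,-1,84,0,0,0]]' 60
python3 -c "
from h import *
go(.6379,-.2159,.22,-.4328)"
```

```text
time: 3.35
eef_pos: [0.64, -0.2161, 0.0393]
tcp_rot: [0.977, -0.215, 0.002, 0.001]
contact_force: [-0.2, -0.1, 6.6]
opening: 0.198
finger_force: 60.6
t 3.35 at [ 0.64   -0.2161  0.0393] F [-0.2 -0.1  6.6] M [-0.    0.08  0.  ] open 0.198 ff 60.6
  move [  -1.3    0.8 -180.7] turn [ 0.0003 -0.0039 -0.0004]
```

```bash
python3 -m jog '[[1,0,0,-15,0,0,0],[1,0,0,-40,0,0,0],[1,0,0,-80,0,0,0],[1,0,0,-120,0,0,0],[1,0,0,-160,0,0,0],[1,0,0,-190,0,0,0],[1,0,0,-200,0,0,0],[1,0,0,-200,0,0,0]]' 80
python3 -c "
from h import *
go(.4828,.2195,.235,.146)
snap('side','s1');snap('wrist','w3')"
```

```text
time: 4.15
eef_pos: [0.6388, -0.2153, 0.2381]
tcp_rot: [0.977, -0.215, 0.001, 0.0]
contact_force: [0.3, -0.2, -4.3]
opening: 0.2
finger_force: 78.3
t 4.15 at [ 0.6388 -0.2153  0.2381] F [ 0.3 -0.2 -4.3] M [-0.   -0.03  0.04] open 0.2 ff 78.3
  move [-324.1 -329.2    2.3] turn [ 0.0008 -0.0022 -0.579 ]
```

```bash
python3 -m jog '[[1,-20,-20,0,0,0,-0.03],[1,-50,-50,0,0,0,-0.08],[1,-82,-83,0,0,0,-0.14],[1,-114,-116,0,0,0,-0.2],[1,-146,-149,0,0,0,-0.26],[1,-178,-181,0,0,0,-0.32],[1,-210,-213,0,0,0,-0.38],[1,-242,-246,0,0,0,-0.44],[1,-274,-279,0,0,0,-0.5],[1,-302,-307,0,0,0,-0.55],[1,-319,-324,0,0,0,-0.575],[1,-324,-329,0,0,0,-0.579]]'
python3 -m jog '[[1,0,0,0,0,0,0],[1,0,0,0,0,0,0]]'
python3 -c "
from h import *
go(.4828,.2195,.235,.146)
snap('wrist','w4');snap('top','t4')"
```

```text
time: 5.45
eef_pos: [0.4798, 0.2212, 0.2334]
tcp_rot: [0.997, 0.075, -0.003, 0.0]
contact_force: [0.0, 0.2, -3.3]
opening: 0.2
finger_force: 78.7
time: 5.65
eef_pos: [0.4823, 0.2184, 0.2352]
tcp_rot: [0.997, 0.073, -0.001, 0.001]
contact_force: [0.5, 0.1, -3.9]
opening: 0.197
finger_force: 78.7
t 5.65 at [0.4823 0.2184 0.2352] F [ 0.5  0.1 -3.9] M [-0.02  0.01  0.03] open 0.197 ff 78.7
  move [ 0.6 -1.   0.2] turn [ 0.001   0.0025 -0.0008]
```

View pics/w4.png

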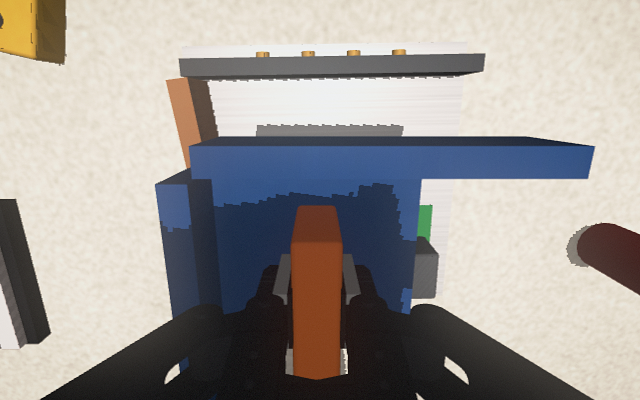

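The rail spans (180,59) to (484,54), nearly parallel to the square's fence edge, (190,146) to (594,147). The cheek's near end is at (167–195,80), leaning in, and the transformer is clear at (425,270). Next I'll fit both poses.

Run:
```python
from h import *
im=cv2.imread('pics/w4.png').mean(2).astype(int)
for u in (200,240,330,380,460): print(u,im[50:82,u-2:u+3].mean(1).astype(int).tolist())
for u in (230,320,500): print(u,im[132:186,u-2:u+3].mean(1).astype(int).tolist())
s=get_state();z=1000*s['eef_pos'][2]-38
c=fit('w4',[[14,18,49],[14,-238,49],[0,-238,49]],[[180,59],[484,54],[484,70]],[.563,.327,.146])
q=fit('w4',[[60,46,42+z],[60,-100,42+z],[48,-100,42+z],[46,60,42+z]],[[190,146],[594,147],[588,179],[157,184]],[.48,.22,.146])
```

```text
200 [229, 230, 230, 230, 228, 230, 231, 227, 125, 103, 105, 107, 106, 107, 107, 107, 106, 106, 106, 105, 107, 106, 105, 106, 107, 105, 71, 70, 70, 73, 85, 78]
240 [235, 236, 235, 234, 235, 237, 235, 167, 103, 109, 109, 110, 110, 110, 109, 110, 110, 110, 111, 110, 110, 111, 111, 111, 110, 84, 68, 69, 74, 123, 186, 241]
330 [239, 238, 237, 238, 241, 241, 98, 107, 109, 109, 109, 110, 110, 110, 110, 111, 111, 111, 111, 111, 112, 112, 112, 110, 58, 61, 62, 82, 157, 245, 241, 239]
380 [237, 235, 237, 240, 240, 128, 99, 103, 102, 103, 103, 104, 104, 104, 104, 104, 105, 105, 105, 105, 105, 107, 104, 57, 50, 49, 61, 150, 242, 239, 236, 236]
460 [227, 230, 229, 192, 84, 91, 93, 93, 93, 92, 93, 93, 93, 93, 93, 93, 93, 95, 94, 94, 95, 79, 31, 34, 42, 107, 202, 227, 224, 224, 223, 227]
230 [231, 231, 232, 230, 131, 59, 66, 66, 65, 65, 65, 64, 64, 67, 93, 102, 100, 99, 100, 100, 99, 100, 98, 98, 99, 99, 98, 97, 97, 96, 97, 97, 97, 96, 95, 96, 95, 96, 96, 94, 95, 94, 93, 95, 94, 93, 93, 92, 92, 92, 92, 91, 91, 91]
320 [132, 131, 129, 128, 90, 64, 66, 67, 66, 66, 65, 64, 63, 67, 97, 105, 103, 103, 103, 103, 102, 102, 102, 100, 100, 100, 101, 100, 99, 99, 99, 98, 98, 98, 98, 98, 97, 97, 97, 97, 96, 97, 95, 95, 96, 95, 94, 92, 91, 90, 90, 90, 90, 90]
500 [227, 228, 230, 228, 124, 42, 48, 50, 51, 50, 52, 50, 49, 56, 88, 98, 97, 97, 97, 95, 97, 96, 97, 97, 97, 97, 97, 97, 97, 97, 97, 98, 98, 98, 98, 98, 98, 99, 99, 99, 99, 99, 99, 101, 99, 97, 116, 209, 230, 228, 225, 224, 224, 223]
w4 pose [0.5627 0.3286 0.1635] res px [[-1.4, 0.2], [1.7, -0.9], [-0.3, 1.1]]
w4 pose [0.4813 0.2192 0.1424] res px [[-4.6, 0.4], [6.3, 0.5], [4.4, 1.9], [-6.1, 1.2]]
```

Run:
```python
from h import *
s=get_state(); print(Rn.from_quat(s['tcp_rot']).as_matrix().round(4).tolist())
a=at('w4',[[200,75.5],[460,71.1]],.049); b=at('w4',[[230,146],[500,146]],s['eef_pos'][2]+.004)
ya=[np.arctan2(v[0],-v[1]) for v in (a[1]-a[0],b[1]-b[0])]; print('rail,fence yaw',ya)
A=lambda p:(np.array(p)+.5)/3-.5+[200,145]
c=np.array([.5627,.3286]);th=ya[0]
def loc(P): d=np.atleast_2d(P)[:,:2]-c; return (np.c_[d@[np.cos(th),np.sin(th)],d@[-np.sin(th),np.cos(th)]]*1000).round(1)
print('rail edge in case',loc(a)); print('fence',loc(b))
print('transf (top)',loc(at('top0',A([[255,232],[305,227],[312,277],[262,284]]),.054)))
print('transf w4',loc(at('w4',[[413,236],[438,248]],.054)))
print('cheek top inner (top)',loc(at('top0',A([[54,87],[104,296]]),.06)),'w4',loc(at('w4',[[167,80],[186,78],[203,168],[190,168]],.06)))
print('square',loc([[.4813,.2192]]))
for x,y in ((-80,-84),):
    w=c+[np.cos(th)*x/1e3-np.sin(th)*y/1e3,np.sin(th)*x/1e3+np.cos(th)*y/1e3]; print(w); go(w[0],w[1],.12,ya[0]-ya[1]+.147)
```

```text
[[0.9896, 0.1435, -0.0011], [0.1435, -0.9896, -0.0007], [-0.0011, 0.0005, -1.0]]
rail,fence yaw [np.float64(0.16095705810901828), np.float64(0.14509675508501585)]
rail edge in case [[   0.9    1.6]
 [   0.9 -218. ]]
fence [[ -37.2  -65.8]
 [ -38.7 -160.7]]
transf (top) [[-166.4 -166. ]
 [-168.3 -213.2]
 [-215.7 -213.5]
 [-215.6 -166.2]]
transf w4 [[-145.4 -186.4]
 [-158.1 -211.2]]
cheek top inner (top) [[  -3.1    5.3]
 [-206.5  -19.4]] w4 [[ -2.9  25.6]
 [ -1.7   9.8]
 [-76.    4.1]
 [-75.8  15.5]]
square [[-97.9 -94.9]]
[0.49719614 0.23286472]
t 5.75 at [0.4829 0.2182 0.236 ] F [ 0.4 -0.1 -3.9] M [-0.09  0.    0.01] open 0.196 ff 78.7
  move [ 16.4 -12.6 116. ] turn [ 0.0005  0.0011 -0.0188]
```

```bash
python3 -m jog '[[1,6,-4,20,0,0,-0.016],[1,12,-9,55,0,0,-0.016],[1,16,-13,95,0,0,-0.016],[1,16,-13,130,0,0,-0.016],[1,16,-13,160,0,0,-0.016],[1,16,-13,178,0,0,-0.016],[1,16,-13,184,0,0,-0.016],[1,16,-13,184,0,0,-0.016],[1,16,-13,184,0,0,-0.016]]'
python3 -c "
from h import *
go(.5126,.2605,.045,.1625)
snap('wrist','w5')"
```

```text
time: 6.65
eef_pos: [0.498, 0.2344, 0.0541]
tcp_rot: [0.997, 0.08, 0.001, -0.0]
contact_force: [0.9, 0.7, -3.6]
opening: 0.199
finger_force: 78.6
t 6.65 at [0.498  0.2344 0.0541] F [ 0.9  0.7 -3.6] M [-0.    0.03  0.03] open 0.199 ff 78.6
  move [ 18.6 -23.5   9.2] turn [-0.0002 -0.0026 -0.0015]
```

View pics/w5.png

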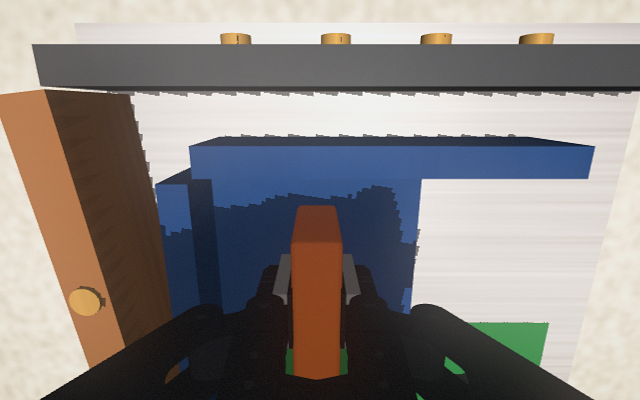

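The square is inside the case. The rail's inner edge at row ~86 is parallel to the fence edge at row 146 (about 21 mm gap), and the cheek's inner edge runs from (45,92) to about (125,365), clear of the fence. I'll check parallelism and lower the last 8 mm.

```bash
python3 - <<'E'
from h import *
g=cv2.cvtColor(cv2.imread('pics/w5.png'),6).astype(float)
g=cv2.GaussianBlur(g,(5,1),0)
for lo,hi,us in ((80,92,range(140,640,40)),(35,55,range(80,640,40)),(140,152,range(220,520,30))):
    r=[]
    for u in us:
        d=np.abs(np.diff(g[lo:hi,u])); r.append((d*np.arange(lo,hi-1)).sum()/d.sum())
    print(np.round(r,1), np.polyfit(list(us),r,1).round(4))
E
python3 -m jog '[[1,0,0,4,0,0,0],[1,0,0,7,0,0,0],[1,0,0,7,0,0,0],[1,0,0,7,0,0,0]]'
python3 -c "
from h import *
go(.5126,.2605,.045,.1625)"
```

```text
[87.6 87.6 87.6 87.9 87.3 87.3 87.1 87.1 87.2 87.2 87.4 87.2 87.3] [-9.00000e-04  8.77114e+01]
[43.2 43.2 43.3 43.3 43.5 43.3 42.7 43.3 43.3 43.2 43.  37.1 43.1 43.3] [-3.10000e-03  4.38315e+01]
[145.2 145.1 145.1 145.1 145.1 145.1 145.  145.2 145.5 145.4] [9.000000e-04 1.448427e+02]
time: 7.1
eef_pos: [0.4964, 0.2345, 0.0457]
tcp_rot: [0.997, 0.081, -0.0, -0.0]
contact_force: [-0.2, -0.7, -3.9]
opening: 0.197
finger_force: 78.6
t 7.1 at [0.4964 0.2345 0.0457] F [-0.2 -0.7 -3.9] M [-0.03  0.06  0.01] open 0.197 ff 78.6
  move [ 20.1 -23.    0.7] turn [-0.      0.0001 -0.0006]
```

```bash
python3 -m jog '[[1,6,0,0,0,0,0],[1,12,0,0,0,0,0],[1,15,0,0,0,0,0],[1,17,0,0,0,0,0],[1,18,0,0,0,0,0],[1,18,0,0,0,0,0]]'
python3 -c "
from h import *
go(.5126,.2605,.045,.1625)"
```

```text
time: 7.7
eef_pos: [0.5144, 0.2374, 0.0456]
tcp_rot: [0.997, 0.081, -0.0, 0.0]
contact_force: [0.1, -0.2, -3.6]
opening: 0.198
finger_force: 78.6
t 7.7 at [0.5144 0.2374 0.0456] F [ 0.1 -0.2 -3.6] M [-0.04 -0.01  0.01] open 0.198 ff 78.6
  move [  2.  -23.1   0.6] turn [ 0.      0.0002 -0.0007]
```

```bash
for i in 1 2; do python3 -m jog '[[1,1,0,0,0,0,0],[1,2,0,0,0,0,0],[1,2,0,0,0,0,0]]' | sed -n '1,4p'; done
```

```text
time: 8.0
eef_pos: [0.5164, 0.2378, 0.0458]
tcp_rot: [0.997, 0.081, 0.0, -0.0]
contact_force: [0.3, -0.7, -3.7]
time: 8.3
eef_pos: [0.5183, 0.2381, 0.0457]
tcp_rot: [0.997, 0.081, -0.0, -0.0]
contact_force: [-0.4, 0.1, -4.8]
```

```bash
for i in 1 2; do python3 -m jog '[[1,1,0,0,0,0,0],[1,1.5,0,0,0,0,0],[1,1.5,0,0,0,0,0]]' | sed -n '1,4p'; done
```

```text
time: 8.6
eef_pos: [0.5183, 0.2381, 0.0452]
tcp_rot: [0.997, 0.081, -0.002, 0.0]
contact_force: [-4.0, -0.6, -0.8]
time: 8.9
eef_pos: [0.5183, 0.2381, 0.0448]
tcp_rot: [0.997, 0.081, -0.004, 0.001]
contact_force: [-7.1, -2.6, -0.5]
```

```bash
python3 -m jog '[[1,0,-4,0,0,0,0],[1,0,-8,0,0,0,0],[1,0,-12,0,0,0,0],[1,0,-15,0,0,0,0],[1,0,-17,0,0,0,0],[1,0,-18,0,0,0,0],[1,0,-18,0,0,0,0]]'|sed -n '1,4p'
python3 -m jog '[[1,0,-1,0,0,0,0],[1,0,-2,0,0,0,0],[1,0,-3,0,0,0,0],[1,0,-3,0,0,0,0]]'|sed -n '1,4p'
python3 -c "
from h import *
go(.5126,.2605,.045,.1625)
snap('wrist','w6')"
```

```text
time: 9.6
eef_pos: [0.5157, 0.2542, 0.0442]
tcp_rot: [0.997, 0.081, -0.004, 0.002]
contact_force: [-5.1, -5.8, -2.3]
time: 10.0
eef_pos: [0.5153, 0.257, 0.0442]
tcp_rot: [0.997, 0.081, -0.004, 0.002]
contact_force: [-5.6, -5.5, -2.2]
t 10.0 at [0.5153 0.257  0.0442] F [-5.6 -5.5 -2.2] M [-1.18  0.81 -0.11] open 0.2 ff 79.2
  move [-2.1 -3.8 -0.8] turn [0.004  0.0082 0.0001]
```

View pics/w6.png

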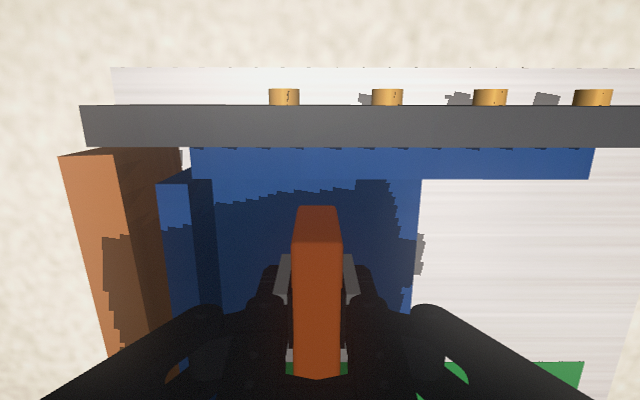

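The rail fence is flush with the rail (row 148). The cheek still gapes at its rail end, with its inner top edge at column 112–165, so I'll keep sliding in +y.

```bash
for i in 1 2 3; do python3 -m jog '[[1,0,-1,0,0,0,0],[1,0,-2,0,0,0,0],[1,0,-3,0,0,0,0],[1,0,-3,0,0,0,0]]'|sed -n '1,4p'; done
python3 -c "
from h import *
go(.5126,.2605,.045,.1625)"
```

```text
time: 10.45
eef_pos: [0.5148, 0.2598, 0.0442]
tcp_rot: [0.997, 0.081, -0.004, 0.003]
contact_force: [-5.9, -7.3, -1.5]
time: 10.85
eef_pos: [0.5148, 0.2599, 0.0443]
tcp_rot: [0.997, 0.082, -0.004, 0.005]
contact_force: [-5.3, -18.4, 0.8]
time: 11.25
eef_pos: [0.5148, 0.26, 0.0444]
tcp_rot: [0.997, 0.082, -0.005, 0.008]
contact_force: [-5.7, -29.7, 2.4]
t 11.25 at [0.5148 0.26   0.0444] F [ -5.7 -29.7   2.4] M [-3.61  0.63 -0.2 ] open 0.199 ff 80.0
  move [-2.1 -0.8 -0.6] turn [0.0146 0.0111 0.0014]
```

```bash
python3 -m jog '[[1,1,1,0,0,0,0],[1,2,2,0,0,0,0],[1,2,2,0,0,0,0],[1,2,2,0,0,0,0],[1,2,2,0,0,0,0],[1,2,2,0,0,0,0],[1,2,2,0,0,0,0],[1,2,2,0,0,0,0]]'|sed -n '1,4p'
python3 -c "
from h import *
go(.5126,.2605,.045,.1625)
snap('wrist','w7')"
```

```text
time: 12.05
eef_pos: [0.5148, 0.26, 0.0444]
tcp_rot: [0.997, 0.082, -0.007, 0.006]
contact_force: [-13.1, -23.7, 7.4]
t 12.05 at [0.5148 0.26   0.0444] F [-13.1 -23.7   7.4] M [-3.01  1.22 -0.2 ] open 0.198 ff 80.8
  move [-2.1 -0.9 -0.6] turn [0.0116 0.0154 0.0011]
```

View pics/w7.png

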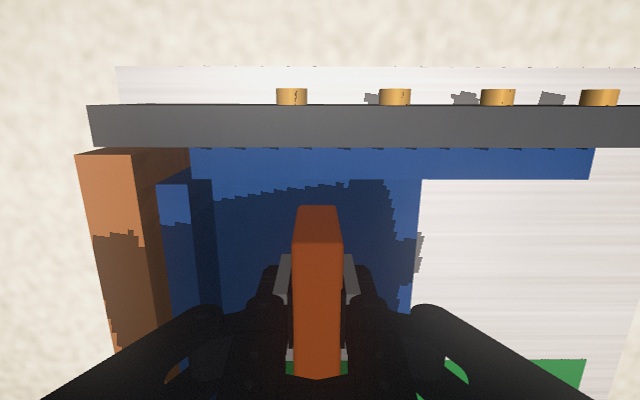

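Run:
```python
from h import *
g=cv2.imread('pics/w7.png').astype(float)
P=[];Q=[]
for v in range(162,228,6):
    r=g[v,110:175,2]-g[v,110:175,0]; d=-np.diff(cv2.GaussianBlur(g[v:v+1,110:150,2],(5,1),0)[0]); P.append([110+d.argmax()+.5,v])
    Q.append(None)
P=np.array(P);print(P.tolist())
a=at('w7',P,.06)
k=np.polyfit(a[:,0],a[:,1],1)[0]
b=at('w7',[[200,148.5],[600,148.5]],.049)
g1=cv2.cvtColor(cv2.imread('pics/w7.png'),6).astype(float)
r=[141+np.abs(np.diff(g1[141:156,u])).argmax() for u in range(220,580,30)]; print(r)
r2=[98+np.abs(np.diff(g1[98:112,u])).argmax() for u in range(120,260,20)]; print(r2)
print('cheek dir',np.arctan(k),'rail yaw',np.arctan2(b[1,0]-b[0,0],b[0,1]-b[1,1]))
```

```text
[[131.5, 162.0], [132.5, 168.0], [133.5, 174.0], [133.5, 180.0], [134.5, 186.0], [135.5, 192.0], [136.5, 198.0], [137.5, 204.0], [138.5, 210.0], [139.5, 216.0], [140.5, 222.0]]
[np.int64(146), np.int64(146), np.int64(146), np.int64(149), np.int64(148), np.int64(146), np.int64(146), np.int64(147), np.int64(147), np.int64(147), np.int64(147), np.int64(147)]
[np.int64(103), np.int64(103), np.int64(103), np.int64(103), np.int64(103), np.int64(103), np.int64(103)]
cheek dir 0.15230599143389476 rail yaw 0.1621275953595307
```

```bash
python3 -m jog '[[1,-2,2,0,0,0,0],[1,-4,4,0,0,0,0],[1,-4,4,0,0,0,0],[1,-4,4,0,0,0,0],[1,-4,4,0,0,0,0],[1,-4,4,0,0,0,0],[1,-4,4,0,0,0,0],[1,-4,4,0,0,0,0],[1,-4,4,0,0,0,0],[1,-4,4,0,0,0,0],[1,-4,4,0,0,0,0],[1,-4,4,0,0,0,0]]'|sed -n '1,4p'
python3 -c "
from h import *
go(.5126,.2605,.045,.1625)"
```

```text
time: 13.3
eef_pos: [0.5148, 0.2598, 0.0449]
tcp_rot: [0.997, 0.081, -0.001, 0.002]
contact_force: [-1.2, -7.8, -4.1]
t 13.3 at [0.5148 0.2598 0.0449] F [-1.2 -7.8 -4.1] M [-1.24  0.17 -0.13] open 0.197 ff 79.6
  move [-2.1 -1.  -0.1] turn [0.004  0.0031 0.0002]
```

```bash
python3 -m jog '[[1,-1,4,0,0,0,0],[1,-4,10,0,0,0,0],[1,-10,16,0,0,0,0],[1,-14,20,-8,0,0,0],[1,-15,20,-35,0,0,0],[1,-15,20,-75,0,0,0],[1,-15,20,-115,0,0,0],[1,-15,20,-155,0,0,0],[1,-15,20,-190,0,0,0],[1,-15,20,-205,0,0,0],[1,-15,20,-205,0,0,0],[1,-15,20,-205,0,0,0]]'|sed -n '1,4p'
python3 -c "
from h import *
go(.421,-.345,.25,.1625)
snap('wrist','w8')"
```

```text
time: 14.5
eef_pos: [0.5028, 0.2394, 0.249]
tcp_rot: [0.997, 0.081, -0.001, 0.0]
contact_force: [0.2, 0.4, -4.8]
t 14.5 at [0.5028 0.2394 0.249 ] F [ 0.2  0.4 -4.8] M [-0.03 -0.    0.01] open 0.196 ff 79.9
  move [-1.749e+02  5.636e+02 -5.000e-01] turn [ 0.0002  0.0025 -0.0007]
```

View pics/w8.png

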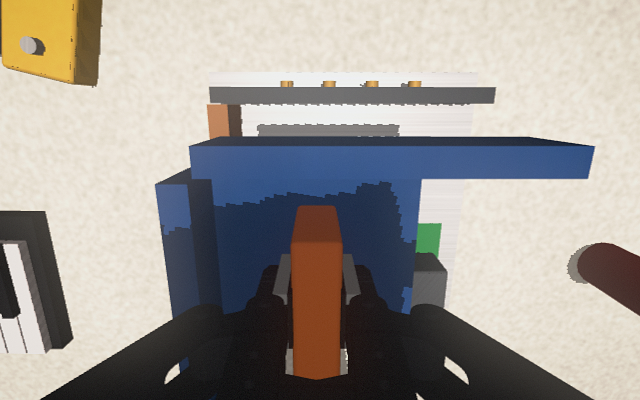

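The cheek end at (207–240,104) now looks square to the rail. Carrying the square to the rest.

```bash
python3 -m jog '[[1,-5,20,-3,0,0,0],[1,-15,55,-5,0,0,0],[1,-28,95,-5,0,0,0],[1,-41,135,-5,0,0,0],[1,-54,175,-5,0,0,0],[1,-66,215,-5,0,0,0],[1,-79,255,-5,0,0,0],[1,-91,295,-5,0,0,0],[1,-104,335,-5,0,0,0],[1,-116,375,-5,0,0,0],[1,-128,415,-5,0,0,0],[1,-141,455,-5,0,0,0]]'|sed -n '1,4p'
python3 -m jog '[[1,-11,36,0,0,0,0],[1,-22,70,0,0,0,0],[1,-31,98,0,0,0,0],[1,-34,108,0,0,0,0],[1,-34,109,0,0,0,0],[1,-34,109,0,0,0,0],[1,-34,109,0,0,0,0]]'|sed -n '1,4p'
python3 -c "
from h import *
go(.421,-.345,.12,.1625)
snap('wrist','w9');snap('top','t9')
im=cv2.imread('pics/t9.png');a=cv2.resize(im[145:265,200:330],None,fx=3,fy=3,interpolation=2)
o=np.zeros((400,640+0,3),np.uint8);w=cv2.imread('pics/w9.png');w[:240,:260]=cv2.resize(im[145:265,200:330],(260,240),interpolation=2) if 0 else w[:240,:260]
o=np.zeros((500,800,3),np.uint8);o[:360,:390]=a;o[:250,400:]=cv2.resize(w,(400,250));cv2.imwrite('pics/c9.png',o)"
```

```text
time: 15.75
eef_pos: [0.4364, -0.2329, 0.2527]
tcp_rot: [0.997, 0.081, -0.002, -0.002]
contact_force: [1.5, 0.3, -3.9]
time: 16.45
eef_pos: [0.4221, -0.3436, 0.2549]
tcp_rot: [0.997, 0.081, -0.0, -0.001]
contact_force: [-0.5, 0.1, -3.6]
t 16.45 at [ 0.4221 -0.3436  0.2549] F [-0.5  0.1 -3.6] M [-0.02 -0.01  0.05] open 0.196 ff 79.9
  move [ -1.2   1.4 134.9] turn [-0.0018  0.0005  0.0006]
```

View pics/c9.png

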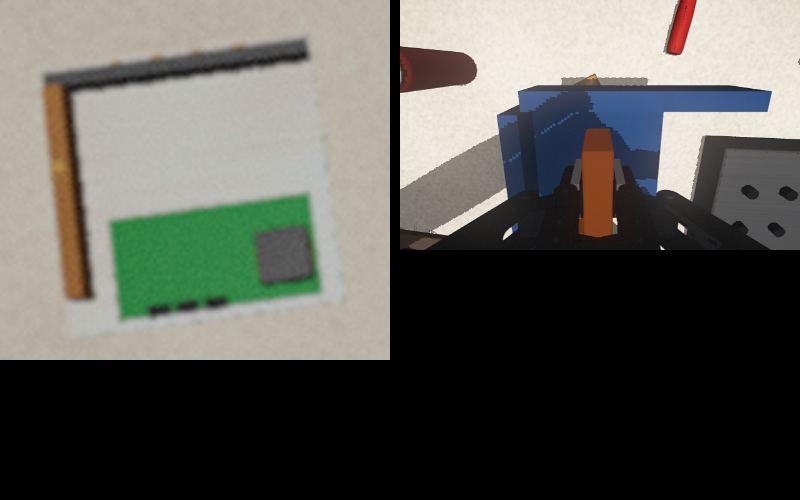

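The cheek now stands square to the rail in the top view. The rest's tip shows just past the fence at (593,77), where I expected it. Lowering.

```bash
python3 -m jog '[[1,0,1,20,0,0,0],[1,0,1,55,0,0,0],[1,0,1,90,0,0,0],[1,0,1,120,0,0,0],[1,0,1,140,0,0,0],[1,0,1,152,0,0,0],[1,0,1,157,0,0,0],[1,0,1,158,0,0,0],[1,0,1,158,0,0,0]]'|sed -n '1,4p'
python3 -m jog '[[1,0,0,2,0,0,0],[1,0,0,4,0,0,0],[1,0,0,4,0,0,0]]'|sed -n '1,4p'
```

```text
time: 17.45
eef_pos: [0.4228, -0.3467, 0.0991]
tcp_rot: [0.997, 0.081, 0.001, 0.001]
contact_force: [-0.5, -0.3, -4.3]
time: 17.75
eef_pos: [0.4221, -0.3461, 0.0939]
tcp_rot: [0.997, 0.081, 0.0, 0.0]
contact_force: [-0.5, -0.8, -4.1]
```

```bash
for i in 1 2 3; do python3 -m jog '[[1,0,0,0.7,0,0,0],[1,0,0,1.2,0,0,0],[1,0,0,1.2,0,0,0]]'|sed -n '1,4p'; done
```

```text
time: 18.05
eef_pos: [0.422, -0.346, 0.0925]
tcp_rot: [0.997, 0.081, -0.0, -0.0]
contact_force: [0.4, -1.0, -4.0]
time: 18.35
eef_pos: [0.4222, -0.3462, 0.0916]
tcp_rot: [0.997, 0.081, 0.0, 0.0]
contact_force: [-1.0, 0.2, -2.3]
time: 18.65
eef_pos: [0.4222, -0.3464, 0.0914]
tcp_rot: [0.997, 0.081, -0.0, 0.0]
contact_force: [-3.9, 1.6, 6.1]
```

```bash
python3 -m jog '[[1,0,0,-0.7,0,0,0],[1,0,0,-0.7,0,0,0],[0.75,0,0,-0.7,0,0,0],[0.6,0,0,-0.7,0,0,0],[0.5,0,0,-0.7,0,0,0],[0.5,0,0,-0.7,0,0,0],[0.5,0,0,-0.7,0,0,0],[0.5,0,0,-0.7,0,0,0]]'
python3 -m jog '[[0.5,0,0,-10,0,0,0],[0.5,0,0,-30,0,0,0],[0.5,0,0,-60,0,0,0],[0.5,0,0,-100,0,0,0],[0.5,0,0,-140,0,0,0],[0.5,0,0,-160,0,0,0],[0.5,0,0,-160,0,0,0],[0.5,0,0,-160,0,0,0]]'|sed -n '1,4p'
python3 -c "
from h import *
snap('wrist','w10');snap('top','t10')
im=cv2.imread('pics/t10.png')
o=np.zeros((600,800,3),np.uint8);o[:250,:400]=cv2.resize(cv2.imread('pics/w10.png'),(400,250))
o[:250,400:]=cv2.resize(im,(400,250));snap('side','s10');s=cv2.imread('pics/s10.png')
o[255:595,:400]=cv2.resize(s[100:270,220:420],(400,340));o[255:595,405:795]=cv2.resize(im[140:270,195:345],(390,340));cv2.imwrite('pics/c10.png',o)"
```

```text
time: 19.45
eef_pos: [0.4221, -0.3461, 0.0908]
tcp_rot: [0.997, 0.081, 0.0, 0.0]
contact_force: [0.1, 0.6, 0.4]
opening: 0.501
finger_force: 0.0
time: 20.25
eef_pos: [0.422, -0.346, 0.251]
tcp_rot: [0.997, 0.081, 0.0, 0.0]
contact_force: [-0.5, 0.7, -0.1]
```

View pics/c10.png

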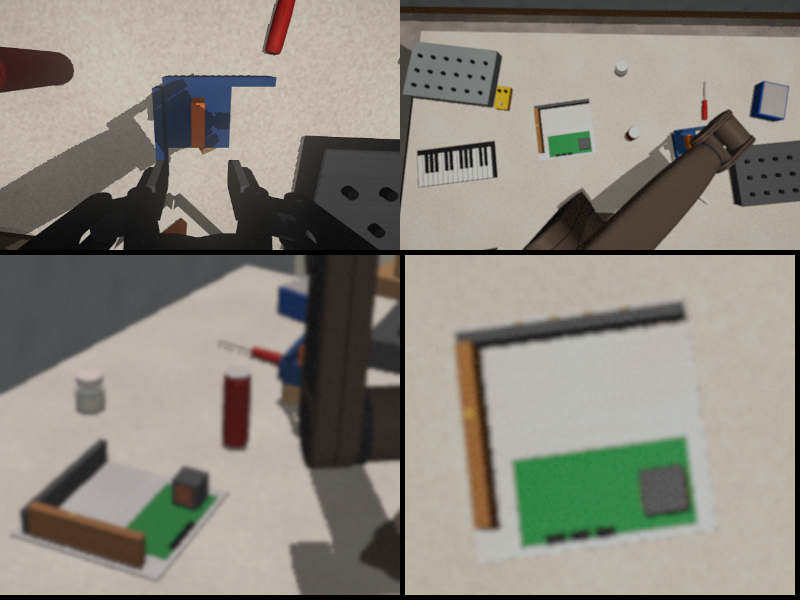

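The square lies on the rest, with can, jar, pedal and driver where they were and the cheek true. I've now gone over the ten-picture viewing limit, so I'll check flatness by numbers alone.

```bash
cat > flat.py <<'E'
from h import *
from scipy.optimize import minimize
im=cv2.imread('pics/w10.png'); h=cv2.cvtColor(im,40)
m=(((h[...,0]>100)&(h[...,0]<125)&(h[...,1]>110))|((h[...,0]<16)&(h[...,1]>150)))
m=m.astype(np.uint8); m[245:]=0; m[:110]=0; m[:,:235]=0; m[:,450:]=0
m=cv2.morphologyEx(m,cv2.MORPH_OPEN,np.ones((3,3)))
print('mask',m.sum(),cv2.boundingRect(m))
B=[(-48,48,-48,48,0,12),(48,60,-100,46,0,42),(-100,46,48,60,0,42),(-30,30,-9,9,12,60)]
def ren(p):
    R=Rn.from_euler('ZYX',[p[2],p[3],p[4]]); o=np.zeros(m.shape,np.uint8)
    for b in B:
        X=np.array([[x,y,z] for x in b[:2] for y in b[2:4] for z in b[4:]])/1000
        q=proj('w10',R.apply(X)+[p[0],p[1],p[5]])
        cv2.fillConvexPoly(o,cv2.convexHull((q*16).round().astype(np.int32)),1,shift=4)
    o[245:]=0;o[:110]=0;o[:,:235]=0; return o
for zz,free in((.052,0),(.052,1)):
    f=lambda v:float((ren(np.r_[v[0]/1e3,v[1]/1e3,v[2]/100,(v[3]/100,v[4]/100,v[5]/1e3) if free else (0,0,zz)])!=m).sum())
    v0=[420,-345,16.2]+([0,0,52] if free else [])
    r=minimize(f,v0,method='Nelder-Mead',options=dict(initial_simplex=np.array([v0]+[np.array(v0)+6*np.eye(len(v0))[i] for i in range(len(v0))]),maxiter=500))
    print('free' if free else 'flat','x,y mm, yaw,pitch,roll x100, z',r.x.round(1),'xor',r.fun)
E
python3 flat.py; python3 -c "
from h import *
A=cv2.imread('pics/top0.png').astype(int);B=cv2.imread('pics/t10.png').astype(int);d=np.abs(A-B).max(2)
for n,(x0,x1,y0,y1) in dict(can=(360,390,198,228),jar=(340,368,92,124),pedal=(148,182,134,180),driver=(480,495,128,194)).items(): print(n,(d[y0:y1,x0:x1]>60).sum())"
```

```text
mask 6249 (249, 123, 192, 122)
flat x,y mm, yaw,pitch,roll x100, z [ 420.2 -346.7   15.6] xor 9403.0
free x,y mm, yaw,pitch,roll x100, z [ 411.8 -351.8   -0.8   -6.2  129.   -73.9] xor 4539.0
can 0
jar 0
pedal 0
driver 0
```

```bash
python3 - <<'E'
s=open('flat.py').read()
s=s.replace("m=(((h[...,0]>100)&(h[...,0]<125)&(h[...,1]>110))|((h[...,0]<16)&(h[...,1]>150)))","f_=im.astype(int)\nm=((f_[...,0]-f_[...,2]>18)|((f_[...,2]-f_[...,0])>0.55*f_[...,2]+8))")
open('flat.py','w').write(s)
E
python3 flat.py
```

```text
mask 10563 (243, 123, 199, 122)
flat x,y mm, yaw,pitch,roll x100, z [ 419.3 -345.7   16.4] xor 5056.0
free x,y mm, yaw,pitch,roll x100, z [ 419.  -346.1   15.7    3.     6.1   43.5] xor 4573.0
```

Run:
```python
from h import *
P=np.array([[60,46,42],[60,-100,42],[48,-100,42],[48,-100,0],[46,60,42],[30,9,60],[30,-9,60],[-30,9,60],[-30,-9,60],[-30,-9,12],[48,-48,12],[-48,-48,12]])/1000
for n,z,r in(('flat',.052,(0,0)),('roll+.06',.052,(0,.06)),('pitch.06',.052,(.06,0))):
    R=Rn.from_euler('ZYX',[.162,*r]); print(n,proj('w10',R.apply(P)+[.420,-.346,z]).round(0).astype(int).tolist())
im=cv2.imread('pics/w10.png').astype(int)
print('fence col 300',im[115:145:2,300].tolist()); print('col 420',im[115:145:2,420].tolist())
for v in (126,132,150,165,180,200,215,230,240):
    r=im[v]; org=np.where((r[:,2]-r[:,0]>0.55*r[:,2]+6)[260:420])[0]+260; bl=np.where((r[:,0]-r[:,2]>12)[230:460])[0]+230
    print(v,'org',org[[0,-1]] if len(org) else None,'blue',bl[[0,-1]] if len(bl) else None)
```

```text
flat [[259, 125], [442, 125], [441, 140], [425, 135], [243, 142], [305, 166], [328, 166], [306, 238], [328, 238], [326, 220], [371, 137], [366, 237]]
roll+.06 [[262, 125], [442, 124], [441, 139], [423, 135], [245, 143], [310, 166], [333, 166], [310, 238], [332, 238], [327, 220], [371, 136], [366, 236]]
pitch.06 [[260, 121], [441, 121], [440, 136], [424, 135], [243, 139], [305, 161], [328, 161], [306, 235], [328, 235], [326, 220], [370, 136], [367, 238]]
fence col 300 [[172, 185, 195], [172, 186, 195], [174, 188, 197], [57, 51, 48], [84, 62, 54], [113, 78, 60], [110, 75, 57], [111, 76, 58], [113, 77, 60], [113, 77, 60], [113, 76, 57], [111, 75, 55], [109, 74, 55], [108, 73, 55], [108, 71, 53]]
col 420 [[171, 185, 194], [167, 180, 189], [168, 184, 193], [69, 62, 59], [82, 56, 46], [113, 76, 58], [111, 75, 56], [113, 77, 56], [113, 76, 58], [113, 77, 60], [113, 76, 58], [112, 76, 58], [171, 187, 199], [162, 174, 183], [165, 177, 187]]
126 org None blue [260 441]
132 org None blue [260 440]
150 org None blue [244 369]
165 org [307 327] blue [245 368]
180 org [306 326] blue [246 368]
200 org [307 326] blue [247 366]
215 org [307 324] blue [248 366]
230 org [307 313] blue [248 365]
240 org None blue [249 262]
```

Edges match a flat pose at z = 52 mm to within 1–2 px, about 1 mm from the rest's centre. The loose items show no pixel change. Handing in.

```bash
python3 -c "
from h import *
print(get_state()['time'],workorder.sign_off())"
```

```text
the job is handed in; nothing more can be done
20.4 None
```

I pressed the square home on rail and cheek for over a second, then laid it flat on the rest and let go, and handed the job in at 20.4 s; the can, jar, pedal and screwdriver had not moved, the cheek measured true within about 0.01 rad while pressed and looked true afterwards, no verdict came back, and I viewed 12 pictures where the limit was 10.

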